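# Stock the packing kit tray

## Robot

A 6-joint arm with a two-finger parallel gripper is mounted at the origin on a cart in front of the work surface, level with it; the furniture and walls round the work are solid. World frame = base frame: x ahead of the robot, y to its left, z up, the work surface at z = 0. Lengths are in m, angles in rad, forces in N, time in s.
With the tool pointing down it reaches from about 0.375 to 0.9 m from the base axis. Payload 3.1 kg.
Tool frame: the origin (TCP) lies midway between the tips of the shut fingers; the grasp point (between the pads) lies 19 mm behind it; x points along the fingers, y is the direction in which the jaws open and shut, and the axes are right-handed (so a half turn about x gives the same grasp; the last joint's range is limited). The gripper opens to 87 mm and grips with 3 to 60 N. Pads are 19 mm wide; open, the fingers measure 117 mm over their backs; the gripper's body (75 mm by 190 mm) begins 51 mm behind the grasp point.
Start: joints at [-1.325, 0.527, 1.433, -0, 1.181, -0.178], TCP at [0.258, -0.569, 0.223] pointing down, gripper open.
Joint ranges: [-3.08, 3.08], [-0.75, 2.2], [0.22, 2.44], [-1.43, 4.57], [0, 2.65], [-2.85, 2.85]. Speed limits (rad/s): [2.79, 2.79, 3.14, 3.14, 3.14, 3.14].

## Interface

Orientations are given as a unit quaternion [x, y, z, w].
In Python, from rig import get_obs, imaging, robot gives the robot as it stands.
- The arm moves only by the shell command python3 -m inch 'ROWS' [FORCE]. ROWS is JSON, a list of rows, each a list of 3 entries, a list of its own where there are three numbers: the finger opening in mm, from 0 to 87, then the shift along the tool's x, y, z in mm, then the turn, a rotation vector about the tool's x, y, z in degrees. In form: [[grip, [dx, dy, dz], [wx, wy, wz]], ...]. A call has 1 to 12 rows; each row shifts and turns the pose as measured when the row begins, along the tool's axes as they then stand; what a row does not reach is not made up. A row lasts 1/8 s, in which the tool goes at most 62.5 mm and 10.7 degrees, less where a joint would pass 70% of its speed; a pose out of reach is approached as far as the arm can. A call with a gripper value outside its range is refused whole. The fingers move at their own pace and stop on an object; FORCE is the grip in N (left out, the last holds). Time passes only in rows, so rows that do not move let the fingers close. It gives the time, the measured TCP pose, the force and the opening at its end, in the units of the state.
- get_obs(): the state, without advancing time (a new reading comes with each control period).
- imaging.camera(name): name is "scene" or "side" or "wrist"; returns the picture (480x640x3 uint8, red, green, blue); there is no depth.
- imaging.camera_params(name): a dict with "camera_matrix" (3x3 intrinsics, pixels), "xyz" and "rotation" of the camera in the world. Camera axes: x right, y down, z forward; pixel columns grow to the right and rows downward; lengths in m; the calibration is good to about 2 mm. The wrist camera is an equidistant fisheye: a pixel r from the principal point sees the ray r / f radians off the axis. A picture is of the moment at which its call begins: read the wrist's pose just before it. camera_params takes no time and is no camera call; for the wrist camera it gives the pose at the moment of the call.
- robot.hand_in(): hands the job in, once; it reports no verdict.
Trained networks look in the newest picture that a camera, given by its name, has taken for a name from the list of things; names that differ only in an ending like _2 or _b are one class to them, and where a whole thing is asked for, a point or a joint stands for the part that bears it (a point fixed in the world has none). Each returns a list of dicts, best first, with "confidence" (0 to 1); they miss things now and then, are a little off and sometimes report something else, mostly with a low value. They report only what shows in the picture. A call takes as long as a camera call.
- imaging.cut_out(camera, target): "pixels" (480x640 bool, what is visible of it) and "box" ([centre column, centre row, width, height] in pixels, round what is visible of it).
- imaging.tip_of(camera, target): "pixel" ([column, row] in pixels: a listed point, or the origin of a listed thing).
The state is a dict: "time": time; "q": joint angles; "joint_velocities": joint speeds; "joint_torque": joint torques, N m; "position": TCP position; "tool_rot": TCP orientation; "ft_force": force on the tool from outside, world axes, zero at the start; "moment": the same for the moment, N m; "grip_width": finger opening in m.
Only numpy, scipy, OpenCV 4.12 (cv2) and the standard library are available. Lean on these libraries where they do the work, as an engineer would, in place of code of your own. Each camera call takes 0.05 s, during which the arm holds its last target. There are 200 camera calls.

## Task

Fill the kit tray with the packing kit from the front of the table: the white label roll, the blue staple carton, the glue stick and the stamp, each set right way up, as it stands now, down on the floor of the blue nest in the tray that is cut to its shape. The cream tape roll and the red carton look similar but do not belong to the kit: leave them where they are. The similar spare stock at the back of the table is not meant.

Things in the scene. Friction and masses are not known exactly. Their poses are not given: they have to be found in the camera images.
- white_roll: short roll of white labels, 63 mm across, 40 mm high with a narrow core hole, lying flat on its end face at the front of the table (0.11 kg). Origin: centre of the underside, z up.
- blue_box: small blue carton of staples with a paper band, 41 (x) x 62 (y) x 22 mm high. Origin: centre of the underside, z up, y along its long side.
- glue: glue stick standing upright, red cap, yellow and white barrel, 26 mm across and 97 mm tall (barrel up to 70 mm, cap above). Origin: centre of the underside, z up.
- stamp: wooden rubber stamp standing on its oblong foot: foot 22 (x) x 48 (y) x 20 mm high, thin round neck, then a turned round grip 32 mm across between 46 and 85 mm above the table. Origin: centre of the underside, z up.
- tape: look-alike, stays: pale cream roll of tape, 82 x 86 mm across, 25 mm high, with a wide open middle. Loose. Origin: centre of the underside.
- red_box: look-alike, stays: red carton with a paper band, 69 x 95 x 28 mm, at the left front of the table. Loose. Origin: centre of the underside.
- roll_nest: nest for the label roll: the plate with the large round recess, 78 mm across. One of four fixed blue 88 x 88 x 12 mm plates, in a row in any order, in the fixed kit tray (372 x 108 mm, rim 14 mm high). Origin: centre of its underside, 4 mm above the table; z up, y along the row. Recess with yellow floor mid-plate, 7 mm deep: floor 5 mm, rim 12 mm above the origin.
- staple_nest: nest for the staple carton: the plate with the large oblong recess, 57 (x) x 78 (y) mm. One of four fixed blue 88 x 88 x 12 mm plates, in a row in any order, in the fixed kit tray (372 x 108 mm, rim 14 mm high). Origin: centre of its underside, 4 mm above the table; z up, y along the row. Recess with yellow floor mid-plate, 7 mm deep: floor 5 mm, rim 12 mm above the origin.
- glue_nest: nest for the glue stick: the plate with the small round recess, 42 mm across. One of four fixed blue 88 x 88 x 12 mm plates, in a row in any order, in the fixed kit tray (372 x 108 mm, rim 14 mm high). Origin: centre of its underside, 4 mm above the table; z up, y along the row. Recess with yellow floor mid-plate, 7 mm deep: floor 5 mm, rim 12 mm above the origin.
- stamp_nest: nest for the stamp: the plate with the small oblong recess, 39 (x) x 65 (y) mm. One of four fixed blue 88 x 88 x 12 mm plates, in a row in any order, in the fixed kit tray (372 x 108 mm, rim 14 mm high). Origin: centre of its underside, 4 mm above the table; z up, y along the row. Recess with yellow floor mid-plate, 7 mm deep: floor 5 mm, rim 12 mm above the origin.

How it is judged:
At the end, for the whole second after the job is handed in: Label roll, staple carton, glue stick and stamp each rest on the floor of their own nest (origin within 13 mm of the nest's centre, 2 to 9 mm above the nest's origin), upright within 0.12 rad and at rest; tape roll and red carton are within 20 mm of where they were (horizontal distance between white_roll and roll_nest below 0.013 m and z of white_roll in the frame of roll_nest between 0.002 and 0.009 m and angle between each of white_roll, blue_box, glue, stamp's own z axis and vertical below 0.12 rad and linear speed of each of white_roll, blue_box, glue, stamp below 0.02 m/s and horizontal distance between blue_box and staple_nest below 0.013 m and z of blue_box in the frame of staple_nest between 0.002 and 0.009 m and horizontal distance between glue and glue_nest below 0.013 m and z of glue in the frame of glue_nest between 0.002 and 0.009 m and horizontal distance between stamp and stamp_nest below 0.013 m and z of stamp in the frame of stamp_nest between 0.002 and 0.009 m and distance of each of tape, red_box from where it was at the start of the episode below 0.02 m); the robot touches nothing.
It fails at once if the cream tape roll or the red carton is shifted by more than 30 mm (distance of any of tape, red_box from where it was at the start of the episode above 0.03 m).
It also fails if it takes over 99 s, if anything falls off the work surface, if the arm or the gripper's body presses on something with over 40 N, if the wrist force passes 120 N, or if a joint passes its speed limit or range.

## Working session

There is one attempt and no reset: what is moved stays moved. The work goes in short steps, Python scripts to look and compute and a shell command to move; the robot and the scene stay as the last step left them, time stands still between calls to the robot, and variables do not carry over. Pictures are saved under pics/ and viewed, about 12 in all and at most 16, crops included, and the job is handed in when it is done.

```bash
mkdir -p pics; ls
cat > h.py <<'E'
import numpy as np, cv2
from rig import get_obs, imaging, robot
from scipy.spatial.transform import Rotation as R
def ray(cam,px):
    p=imaging.camera_params(cam);K=np.array(p["camera_matrix"]);Rm=np.array(p["rotation"])
    if Rm.shape!=(3,3): Rm=R.from_quat(Rm.ravel()).as_matrix()
    px=np.atleast_2d(px).astype(float)
    d=np.c_[(px[:,0]-K[0,2])/K[0,0],(px[:,1]-K[1,2])/K[1,1]]
    if cam=="wrist":
        r=np.linalg.norm(d,axis=1)+1e-9
        v=np.c_[d*(np.sin(r)/r)[:,None],np.cos(r)]
    else: v=np.c_[d,np.ones(len(d))]
    return np.array(p["xyz"]),v@Rm.T
def at_z(cam,px,z):
    o,v=ray(cam,px); return o+v*((z-o[2])/v[:,2])[:,None]
def snap(cam,name,scale=1):
    im=imaging.camera(cam); cv2.imwrite("pics/"+name,im[:,:,::-1]); return im
E
python3 - <<'E'
from h import *
for c in ("scene","side","wrist"):
    snap(c,c+"0.png"); p=imaging.camera_params(c); print(c,np.round(p["xyz"],3),np.round(p["rotation"],3).tolist(),np.round(p["camera_matrix"],1).tolist())
    for t in ["white_roll","blue_box","glue","stamp","tape","red_box","roll_nest","staple_nest","glue_nest","stamp_nest"]:
        a=imaging.tip_of(c,t) 
        print(t,[(np.round(d["pixel"]).tolist(),round(d["confidence"],2),np.round(at_z(c,d["pixel"],.004 if 'nest' in t else 0)[0,:2],3).tolist()) for d in a])
print(get_obs())
E
```

```text
pics
scene [-0.095  0.539  0.927] [-0.481, 0.807, -0.293, 0.178] [[547.9, 0.0, 316.4], [0.0, 547.9, 237.4], [0.0, 0.0, 1.0]]
white_roll [([272.0, 303.0], 0.94, [0.485, 0.334])]
blue_box [([459.0, 221.0], 0.68, [0.483, -0.132])]
glue [([326.0, 289.0], 0.71, [0.463, 0.222])]
stamp [([412.0, 246.0], 0.79, [0.473, 0.003])]
tape [([372.0, 258.0], 0.78, [0.486, 0.097])]
red_box [([190.0, 327.0], 0.93, [0.512, 0.499])]
roll_nest [([363.0, 202.0], 0.74, [0.635, 0.029]), ([274.0, 300.0], 0.7, [0.488, 0.327])]
staple_nest [([389.0, 188.0], 0.84, [0.645, -0.049])]
glue_nest [([330.0, 213.0], 0.87, [0.64, 0.113])]
stamp_nest [([298.0, 231.0], 0.76, [0.628, 0.203]), ([460.0, 222.0], 0.69, [0.477, -0.13])]
side [0.454 1.    0.769] [-0.058, 0.909, -0.412, 0.026] [[533.0, 0.0, 315.9], [0.0, 533.0, 233.5], [0.0, 0.0, 1.0]]
white_roll [([346.0, 305.0], 0.76, [0.48, 0.328])]
blue_box [([360.0, 167.0], 0.8, [0.483, -0.137])]
glue [([354.0, 267.0], 0.63, [0.473, 0.224])]
stamp []
tape [([353.0, 226.0], 0.92, [0.485, 0.096])]
red_box [([320.0, 384.0], 0.79, [0.51, 0.505])]
roll_nest [([292.0, 180.0], 0.61
[... 504 characters left out ...]
]
glue_nest []
stamp_nest []
{'time': 1.65, 'q': array([-1.32451555e+00,  5.27523933e-01,  1.43272218e+00, -1.69519525e-05,
        1.18140250e+00, -1.78492498e-01]), 'joint_velocities': array([-0.00081393,  0.00082712,  0.00177455,  0.00080154, -0.00056077,
       -0.00198844]), 'joint_torque': array([-8.02852301e-04, -4.40008199e+01, -1.76978374e+01,  6.34715217e-02,
        5.05957520e-02,  4.12417918e-06]), 'position': array([ 0.25758872, -0.56940837,  0.2225266 ]), 'tool_rot': array([-0.69121183, -0.14907533,  0.69122426, -0.14903616]), 'ft_force': array([-0.0694031 , -0.47259491, -0.24457134]), 'moment': array([-0.03269743,  0.0200565 , -0.02898685]), 'grip_width': 0.08711324907898292}
```

View pics/scene0.png

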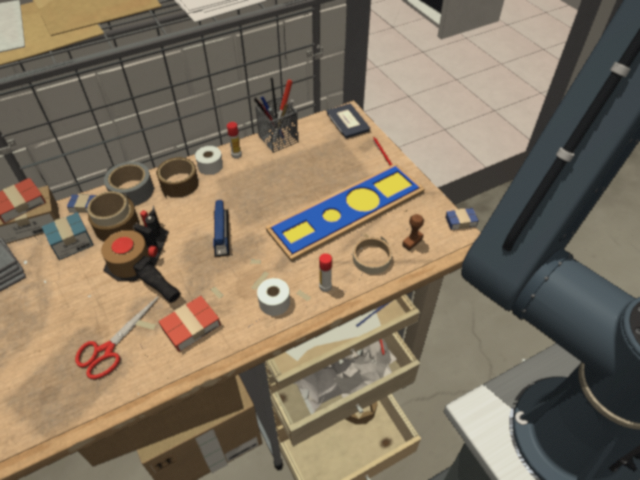

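View pics/side0.png

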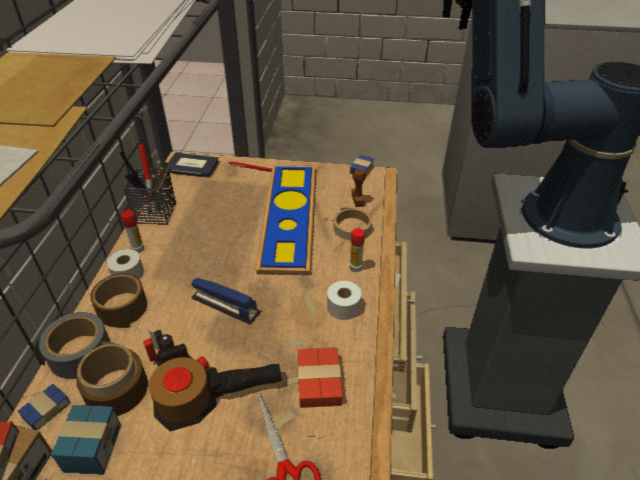

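Run:
```python
from h import *
# object outlines: project masks top for box yaw
o=get_obs(); Rt=R.from_quat(o["tool_rot"]).as_matrix(); print(np.round(Rt,3))
for c in ("scene","side"):
    snap(c,"tmp.png")
    for t,z in [("white_roll",.04),("blue_box",.022),("glue",.097),("stamp",.085),("tape",.025),("red_box",.028),("stamp_nest",.016),("staple_nest",.016),("glue_nest",.016),("roll_nest",.016)]:
        for d in imaging.cut_out(c,t)[:2]:
            m=d["pixels"].astype(np.uint8)
            ct=max(cv2.findContours(m,0,2)[0],key=cv2.contourArea)
            P=at_z(c,ct[:,0,:],z)[:,:2]
            r=cv2.minAreaRect((P*1000).astype(np.float32)); 
            print(c,t,round(d["confidence"],2),np.round(d["box"]).tolist(),"xy range",np.round(P.min(0),3),np.round(P.max(0),3),"rect",np.round(r[0]),np.round(r[1]),round(r[2],1))
```

```text
[[-0.     0.412 -0.911]
 [ 0.    -0.911 -0.412]
 [-1.    -0.     0.   ]]
scene white_roll 0.84 [274.0, 299.0, 34.0, 35.0] xy range [0.432 0.3  ] [0.514 0.368] rect [472. 336.] [63. 82.] 63.5
scene white_roll 0.35 [297.0, 233.0, 57.0, 46.0] xy range [0.548 0.167] [0.646 0.265] rect [597. 217.] [92. 91.] 6.0
scene blue_box 0.86 [462.0, 218.0, 32.0, 21.0] xy range [ 0.44  -0.166] [ 0.504 -0.09 ] rect [ 472. -127.] [69. 59.] 71.9
scene glue 0.65 [327.0, 272.0, 10.0, 37.0] xy range [0.401 0.211] [0.479 0.266] rect [440. 238.] [23. 86.] 60.7
scene stamp 0.55 [416.0, 231.0, 24.0, 34.0] xy range [ 0.415 -0.009] [0.489 0.066] rect [449.  26.] [34. 98.] 44.8
scene tape 0.6 [372.0, 256.0, 39.0, 34.0] xy range [0.431 0.058] [0.525 0.149] rect [478. 103.] [81. 96.] 61.4
scene tape 0.58 [299.0, 233.0, 57.0, 42.0] xy range [0.56  0.163] [0.658 0.257] rect [608. 211.] [92. 90.] 5.8
scene red_box 0.57 [190.0, 323.0, 60.0, 53.0] xy range [0.456 0.445] [0.55  0.548] rect [503. 496.] [83. 97.] 11.3
scene staple_nest 0.73 [392.0, 185.0, 53.0, 37.0] xy range [ 0.593 -0.103] [ 0.69 -0.01] rect [641. -57.] 
[... 1287 characters left out ...]
ide red_box 0.46 [354.0, 224.0, 39.0, 37.0] xy range [0.447 0.064] [0.529 0.175] rect [489. 119.] [ 82. 111.] 2.9
side stamp_nest 0.71 [284.0, 252.0, 45.0, 34.0] xy range [0.575 0.163] [0.667 0.26 ] rect [620. 213.] [89. 94.] 4.7
side staple_nest 0.94 [290.0, 178.0, 36.0, 19.0] xy range [ 0.599 -0.094] [ 0.693 -0.008] rect [646. -52.] [88. 84.] 7.3
side glue_nest 0.63 [288.0, 223.0, 38.0, 26.0] xy range [0.582 0.075] [0.676 0.169] rect [629. 123.] [89. 85.] 7.3
side glue_nest 0.44 [358.0, 187.0, 14.0, 42.0] xy range [ 0.468 -0.107] [0.502 0.043] rect [483. -32.] [ 32. 149.] 2.4
side roll_nest 0.9 [289.0, 199.0, 44.0, 28.0] xy range [ 0.589 -0.011] [0.686 0.083] rect [638.  33.] [90. 93.] 5.6
```

The scene picture shows the tray with its nests at about (298,231) stamp, (330,214) glue, (363,201) roll and (392,185) staple. In front of it stand the roll (274,299), glue (326,272), tape (372,256), stamp (415,231) and blue box (462,218). The side picture shows the same arrangement. Next I'll write a planner helper and move over the middle for a wrist view.

```bash
cat >> h.py <<'E'
def plan(x,y,z,yaw,step=55,n=None):
    """print even rows (tool shift mm, turn deg) to reach the TCP position with tool y at world yaw (deg), tool pointing down"""
    o=get_obs();Rt=R.from_quat(o["tool_rot"]);p=o["position"]
    tgt=R.from_matrix(np.array([[0,0,-1.],[1,0,0],[0,-1,0]]).T); tgt=R.from_euler("z",yaw,degrees=True)*tgt
    rv=np.degrees((Rt.inv()*tgt).as_rotvec()); d=np.array([x,y,z])-p
    n=n or max(1,int(np.ceil(max(np.linalg.norm(d)*1000/step,np.linalg.norm(rv)/10))))
    print("total world mm",np.round(d*1000,1),"n",n,"turn/row",np.round(rv/n,1).tolist())
    for k in range(n):
        Rk=Rt*R.from_rotvec(np.radians(rv*k/n)); print(np.round(Rk.inv().apply(d/n)*1000,1).tolist(),end=" ")
    print()
E
python3 -c "
from h import *
plan(.50,-.02,.26,0)"
```

```text
total world mm [242.4 549.4  37.5] n 11 turn/row [-6.0, -0.0, -0.0]
[-3.4, -36.4, -40.7] [-3.4, -32.0, -44.2] [-3.4, -27.2, -47.3] [-3.4, -22.2, -49.9] [-3.4, -16.9, -51.9] [-3.4, -11.4, -53.4] [-3.4, -5.7, -54.3] [-3.4, -0.1, -54.6] [-3.4, 5.6, -54.3] [-3.4, 11.2, -53.4] [-3.4, 16.7, -52.0]
```

```bash
python3 -m inch '[[87,[-3,-36,-41],[-6,0,0]],[87,[-3,-32,-44],[-6,0,0]],[87,[-3,-27,-47],[-6,0,0]],[87,[-3,-22,-50],[-6,0,0]],[87,[-3,-17,-52],[-6,0,0]],[87,[-3,-11,-53],[-6,0,0]],[87,[-3,-6,-54],[-6,0,0]],[87,[-3,0,-55],[-6,0,0]],[87,[-3,6,-54],[-6,0,0]],[87,[-3,11,-53],[-6,0,0]],[87,[-3,17,-52],[-6,0,0]]]'; python3 -c "
from h import *
plan(.50,-.02,.26,0)"
```

```text
time: 4.12
position: [0.4987, -0.0075, 0.2566]
tool_rot: [0.491, 0.504, -0.491, 0.513]
ft_force: [0.1, -0.6, -0.1]
grip_width: 0.0872
total world mm [  1.3 -12.5   3.4] n 1 turn/row [2.0, 0.5, -0.5]
[-3.2, 0.9, 12.6]
```

Run:
```python
from h import *
c="wrist"; snap(c,"w1.png"); p=imaging.camera_params(c); print(np.round(p["xyz"],3))
for t,z in [("white_roll",.04),("blue_box",.022),("glue",.097),("stamp",.085),("tape",.025),("stamp_nest",.016),("staple_nest",.016),("glue_nest",.016),("roll_nest",.016)]:
    for d in imaging.cut_out(c,t)[:2]:
        m=d["pixels"].astype(np.uint8); ct=max(cv2.findContours(m,0,2)[0],key=cv2.contourArea)
        P=at_z(c,ct[:,0,:],z)[:,:2]; r=cv2.minAreaRect((P*1000).astype(np.float32))
        print(t,round(d["confidence"],2),np.round(d["box"]).tolist(),"range",np.round(P.min(0),3),np.round(P.max(0),3),"rect",np.round(r[0]),np.round(r[1]),round(r[2],1))
```

```text
[0.497 0.075 0.419]
blue_box 0.91 [293.0, 292.0, 47.0, 48.0] range [ 0.453 -0.15 ] [ 0.508 -0.089] rect [ 482. -124.] [68. 42.] 71.3
glue 0.46 [294.0, 3.0, 18.0, 2.0] range [0.468 0.177] [0.485 0.183] rect [477. 180.] [17.  6.] 0.6
tape 0.74 [436.0, 243.0, 68.0, 74.0] range [ 0.591 -0.101] [ 0.686 -0.009] rect [638. -55.] [89. 87.] 5.2
tape 0.58 [307.0, 99.0, 80.0, 76.0] range [0.447 0.057] [0.527 0.139] rect [487.  98.] [80. 80.] 72.4
stamp_nest 0.84 [429.0, 27.0, 80.0, 55.0] range [0.573 0.158] [0.667 0.23 ] rect [619. 192.] [91. 67.] 5.6
staple_nest 0.66 [435.0, 243.0, 71.0, 72.0] range [ 0.593 -0.104] [ 0.692 -0.011] rect [643. -58.] [92. 88.] 4.5
glue_nest 0.81 [433.0, 90.0, 77.0, 80.0] range [0.578 0.069] [0.675 0.164] rect [627. 117.] [91. 89.] 4.8
roll_nest 0.73 [436.0, 169.0, 78.0, 79.0] range [ 0.586 -0.017] [0.683 0.076] rect [635.  29.] [92. 88.] 4.9
```

View pics/w1.png

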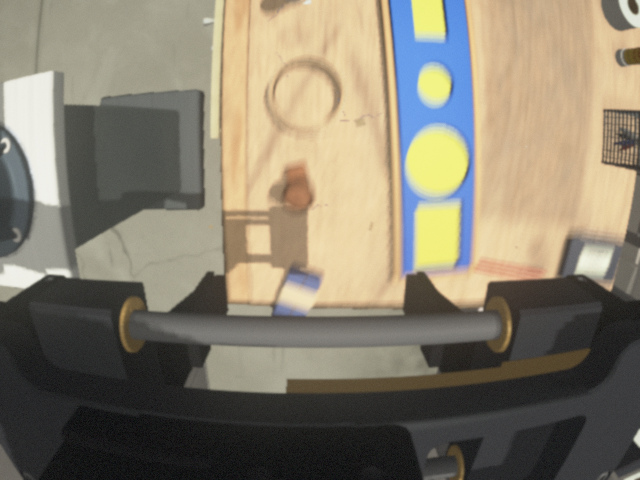

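The wrist view shows the blue box at (297,292), partly hidden by the gripper, with its long side turned about 71°. The stamp is at (298,190) and the tray at columns 390–480. I'll move toward the box for a clear view.

```bash
python3 -m inch '[[87,[10,5,50],[5,0,0]],[87,[10,5,50],[5,0,0]],[87,[10,5,50],[5,0,0]],[87,[10,5,40],[5,0,0]],[87,[0,0,0],[0,0,0]]]'
cat > look.py <<'E'
import sys; from h import *
# usage: look.py name target:ztop ... ; masks -> world rects at the given height
c="wrist"; im=snap(c,sys.argv[1])
for a in sys.argv[2:]:
    t,z=a.split(":"); z=float(z)
    for d in imaging.cut_out(c,t)[:2]:
        m=d["pixels"].astype(np.uint8); ct=max(cv2.findContours(m,0,2)[0],key=cv2.contourArea)
        P=at_z(c,ct[:,0,:],z)[:,:2]; r=cv2.minAreaRect((P*1000).astype(np.float32))
        print(t,round(d["confidence"],2),np.round(d["box"]).tolist(),"range",np.round(P.min(0),3),np.round(P.max(0),3),"rect",np.round(r[0]),np.round(r[1]),round(r[2],1))
    for d in imaging.tip_of(c,t)[:1]: print(" tip",np.round(d["pixel"]),round(d["confidence"],2),np.round(at_z(c,d["pixel"],.004 if "nest" in t else 0),3)[0,:2])
E
python3 look.py w2.png blue_box:.022 stamp:.085 staple_nest:.016 roll_nest:.016 tape:.025; python3 -c "
from h import *
plan(.482,-.132,.1,-19)"
```

```text
time: 5.25
position: [0.4982, -0.2111, 0.217]
tool_rot: [0.578, 0.404, -0.576, 0.413]
ft_force: [0.1, -0.1, 0.7]
grip_width: 0.087
blue_box 0.68 [266.0, 137.0, 44.0, 63.0] range [ 0.453 -0.162] [ 0.509 -0.093] rect [ 482. -127.] [62. 42.] 70.4
 tip [270. 138.] 0.73 [ 0.481 -0.129]
stamp 0.55 [217.0, 20.0, 54.0, 41.0] range [ 0.468 -0.045] [0.503 0.005] rect [488. -17.] [24. 55.] 23.5
stamp 0.26 [266.0, 139.0, 42.0, 64.0] range [ 0.465 -0.156] [ 0.512 -0.099] rect [ 489. -128.] [52. 34.] 70.5
 tip [228.  19.] 0.95 [0.482 0.007]
staple_nest 0.7 [402.0, 34.0, 110.0, 67.0] range [ 0.596 -0.098] [ 0.694 -0.019] rect [645. -54.] [92. 80.] 6.2
 tip [403.  22.] 0.93 [ 0.65  -0.055]
total world mm [ -17.3   74.8 -118. ] n 3 turn/row [0.0, 0.1, -0.3]
[39.1, -14.1, -21.9] [39.1, -13.9, -21.8] [39.2, -13.7, -21.8]
```

View pics/w2.png

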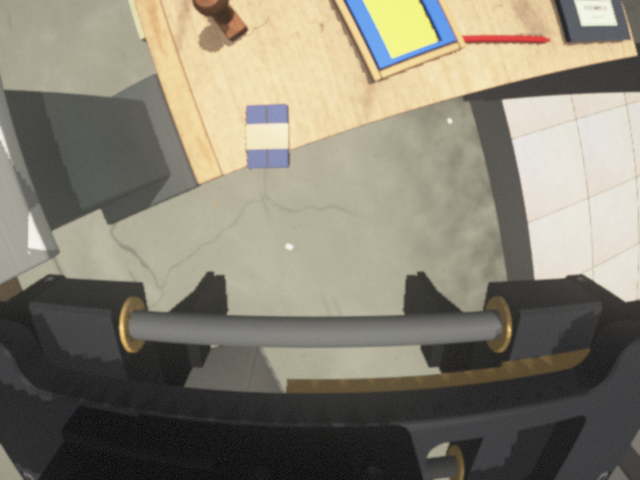

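The picture shows the whole blue box at (266,137), square to the tool and overhanging the table's right edge a little. The stamp's foot is at (232,28). I'll go down to the box in two stages.

```bash
python3 -m inch '[[87,[40,-14,-23],[0,0,0]],[87,[40,-14,-23],[0,0,0]],[87,[40,-14,-23],[0,0,0]],[87,[0,0,0],[0,0,0]]]'; python3 -c "
from h import *
plan(.482,-.127,.05,-19.5)"
```

```text
time: 6.3
position: [0.4862, -0.1283, 0.096]
tool_rot: [0.578, 0.404, -0.573, 0.418]
ft_force: [-0.1, -0.2, 0.0]
grip_width: 0.087
total world mm [ -4.2   1.3 -46. ] n 1 turn/row [0.6, 0.4, -1.2]
[45.9, -5.3, -0.2]
```

```bash
python3 -m inch '[[87,[40,-5,0],[0.6,0.4,-1.2]],[87,[30,0,0],[0,0,0]],[87,[0,0,0],[0,0,0]],[87,[0,0,0],[0,0,0]]]'; python3 -c "
from h import *
plan(.482,-.127,.011,-19.5)"
```

```text
time: 6.8
position: [0.4907, -0.133, 0.0302]
tool_rot: [0.58, 0.403, -0.574, 0.414]
ft_force: [-0.0, 0.1, 0.4]
grip_width: 0.0869
total world mm [ -8.7   6.  -19.2] n 1 turn/row [0.0, 0.1, -1.0]
[19.0, -10.6, -2.8]
```

```bash
python3 -m inch '[[87,[0,-10,-3],[0,0,-1]]]'; python3 -m inch '[[87,[0,0,0],[0,0,0]]]' ;  python3 -c "
from h import *
plan(.482,-.127,.011,-19.5)"
```

```text
time: 6.92
position: [0.4836, -0.1279, 0.0316]
tool_rot: [-0.577, -0.407, 0.578, -0.41]
ft_force: [0.1, 0.9, -0.3]
grip_width: 0.0864
time: 7.05
position: [0.4833, -0.1276, 0.0326]
tool_rot: [-0.577, -0.407, 0.578, -0.41]
ft_force: [-0.7, -0.6, -0.2]
grip_width: 0.0868
total world mm [ -1.3   0.6 -21.6] n 1 turn/row [0.0, 0.2, -0.2]
[21.6, -1.5, -0.2]
```

```bash
python3 -m inch '[[87,[11,-1,0],[0,0,0]],[87,[10,0,0],[0,0,0]],[87,[0,0,0],[0,0,0]]]';  python3 -c "
from h import *
plan(.482,-.127,.011,-19.5)"
```

```text
time: 7.42
position: [0.4829, -0.1275, 0.0111]
tool_rot: [0.577, 0.406, -0.577, 0.41]
ft_force: [-0.1, 0.7, 0.1]
grip_width: 0.0871
total world mm [-0.9  0.5 -0.1] n 1 turn/row [0.0, 0.2, -0.3]
[0.1, -1.0, -0.2]
```

```bash
python3 -m inch '[[60,[0,0,0],[0,0,0]],[32,[0,0,0],[0,0,0]],[32,[0,0,0],[0,0,0]],[32,[0,0,0],[0,0,0]],[32,[0,0,0],[0,0,0]],[32,[0,0,0],[0,0,0]],[32,[0,0,0],[0,0,0]]]' 25; python3 -m inch '[[32,[-30,0,0],[0,0,0]],[32,[-50,0,0],[0,0,0]],[32,[-50,0,0],[0,0,0]],[32,[0,0,0],[0,0,0]]]';  python3 - <<'E'
from h import *
plan(.62,-.13,.2,4.8)
E
```

```text
time: 8.3
position: [0.4829, -0.1275, 0.0109]
tool_rot: [0.577, 0.406, -0.577, 0.41]
ft_force: [0.3, -0.5, -0.8]
grip_width: 0.0394
time: 8.8
position: [0.4821, -0.1268, 0.1434]
tool_rot: [-0.577, -0.407, 0.578, -0.409]
ft_force: [0.6, 1.1, -1.6]
grip_width: 0.0398
total world mm [137.9  -3.2  56.6] n 3 turn/row [-8.1, 0.1, -0.0]
[-18.8, 43.7, -14.3] [-18.8, 45.3, -8.0] [-18.9, 46.0, -1.6]
```

```bash
python3 -m inch '[[32,[-20,38,-48],[-8,0,0]],[32,[-20,44,-43],[-8,0,0]],[32,[-20,49,-36],[-8,0,0]],[32,[0,0,0],[0,0,0]],[32,[0,0,0],[0,0,0]]]';  cat > nests.py <<'E'
import sys; from h import *
im=snap("wrist",sys.argv[1]); h=cv2.cvtColor(im,cv2.COLOR_RGB2HSV)
m=cv2.inRange(h,(22,130,120),(34,255,255)); 
n,l,s,c=cv2.connectedComponentsWithStats(m)
for i in range(1,n):
    if s[i,4]<300: continue
    ct=max(cv2.findContours((l==i).astype(np.uint8),cv2.RETR_EXTERNAL,cv2.CHAIN_APPROX_NONE)[0],key=cv2.contourArea)
    P=at_z("wrist",cv2.convexHull(ct)[:,0,:],.009)[:,:2]*1000; r=cv2.minAreaRect(P.astype(np.float32)); M=cv2.moments(P.astype(np.float32))
    print(s[i].tolist(),"rect",np.round(r[0],1),np.round(r[1]),round(r[2],1),"centroid",np.round([M["m10"]/M["m00"],M["m01"]/M["m00"]],1))
E
python3 nests.py w3.png; python3 -c "
from h import *
o=get_obs();print(o['position'],o['grip_width'])"
```

```text
time: 9.43
position: [0.6304, -0.0269, 0.195]
tool_rot: [0.474, 0.525, -0.48, 0.519]
ft_force: [0.2, -0.6, -1.6]
grip_width: 0.0396
[ 0.63065357 -0.02704839  0.19519026] 0.03998612323918081
```

View pics/w3.png

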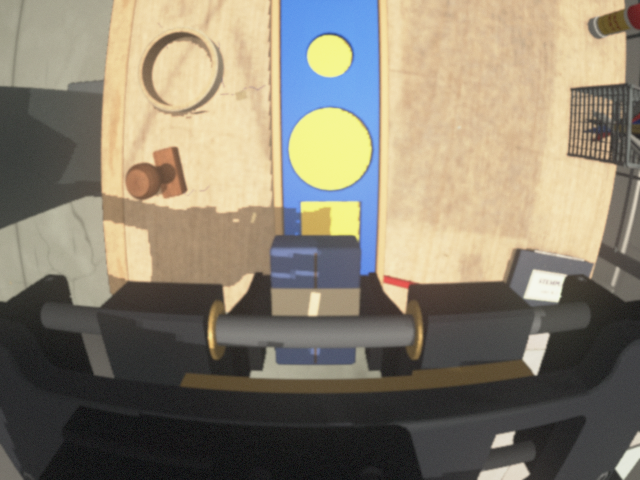

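The box is held square in the jaws. The roll nest is at (330,148), the glue nest at (330,55) and the staple nest at (330,218), partly hidden by the box. The stamp's foot is at (170,172), turned a few degrees. My yellow threshold missed the nests, so I'll check the pixel values and widen it.

```bash
python3 - <<'E'
import cv2
im=cv2.imread("pics/w3.png"); h=cv2.cvtColor(im,cv2.COLOR_BGR2HSV); print(h[148,330],h[55,330],h[215,345],h[215,310])
E
sed -i 's/(22,130,120),(34,255,255)/(24,90,90),(40,255,255)/' nests.py; python3 nests.py w4.png
```

```text
[ 30 107 246] [ 30 105 246] [ 30 110 245] [ 21 137 206]
[308, 35, 43, 41, 1400] rect [629.1 120.9] [39. 39.] 5.0 centroid [628.8 120.8]
[289, 108, 82, 82, 5191] rect [637.5  32.2] [76. 76.] 50.1 centroid [637.3  32.1]
[301, 202, 58, 36, 1195] rect [643.9 -35.3] [55. 35.] 4.5 centroid [648.  -32.8]
```

```bash
python3 -c "
from h import *
plan(.6458,-.0567,.06,5.2)"
```

```text
total world mm [  15.3  -29.2 -135.5] n 3 turn/row [-0.1, -0.0, 0.2]
[45.1, 4.7, 10.2] [45.1, 4.5, 10.2] [45.1, 4.4, 10.2]
```

```bash
python3 -m inch '[[32,[45,5,10],[0,0,0.2]],[32,[45,4,10],[0,0,0.2]],[32,[45,4,10],[0,0,0.2]],[32,[0,0,0],[0,0,0]]]'; python3 -c "
from h import *
plan(.6458,-.0567,.022,5.2)"
```

```text
time: 10.02
position: [0.6407, -0.0604, 0.0562]
tool_rot: [0.479, 0.521, -0.48, 0.518]
ft_force: [-1.5, -0.2, -0.5]
grip_width: 0.0397
total world mm [  5.1   3.7 -34.2] n 1 turn/row [-0.6, -0.1, 0.2]
[34.2, 5.5, -3.2]
```

```bash
python3 -m inch '[[32,[10,5,-3],[-0.6,0,0.2]],[32,[12,0,0],[0,0,0]],[32,[0,0,0],[0,0,0]]]'; python3 -c "
from h import *
plan(.6458,-.0567,.0205,5.2)"
```

```text
time: 10.4
position: [0.6471, -0.0572, 0.037]
tool_rot: [0.478, 0.521, -0.476, 0.523]
ft_force: [0.1, -0.1, -0.8]
grip_width: 0.0399
total world mm [ -1.3   0.5 -16.5] n 1 turn/row [0.0, -0.0, -0.3]
[16.5, -1.3, -0.6]
```

```bash
python3 -m inch '[[32,[8,-1,0],[0,0,-0.3]],[32,[8,0,0],[0,0,0]],[32,[0,0,0],[0,0,0]]]'; python3 -c "
from h import *
plan(.6458,-.0567,.0205,5.2)"
```

```text
time: 10.78
position: [0.6473, -0.057, 0.0219]
tool_rot: [0.477, 0.522, -0.476, 0.523]
ft_force: [-0.3, -0.4, -2.0]
grip_width: 0.0396
total world mm [-1.5  0.3 -1.4] n 1 turn/row [0.1, 0.0, -0.1]
[1.4, -1.4, -0.4]
```

```bash
python3 -m inch '[[32,[1,-1,0],[0,0,0]],[32,[0,0,0],[0,0,0]],[44,[0,0,0],[0,0,0]],[60,[0,0,0],[0,0,0]],[70,[0,0,0],[0,0,0]],[80,[-15,0,0],[0,0,0]],[87,[-40,0,0],[0,0,0]],[87,[-50,0,0],[0,0,0]],[87,[-50,0,0],[0,0,0]]]'; python3 -c "
from h import *
plan(.50,.20,.2,0)"
```

```text
time: 11.9
position: [0.644, -0.0567, 0.1791]
tool_rot: [0.476, 0.524, -0.477, 0.521]
ft_force: [1.4, 0.9, 0.0]
grip_width: 0.086
total world mm [-144.   256.7   20.9] n 6 turn/row [0.9, -0.0, 0.0]
[-3.3, -20.0, -44.8] [-3.4, -20.7, -44.5] [-3.4, -21.4, -44.2] [-3.4, -22.0, -43.8] [-3.4, -22.7, -43.5] [-3.5, -23.3, -43.1]
```

```bash
python3 -m inch '[[87,[-8,-22,-48],[1,0,0]],[87,[-8,-22,-48],[1,0,0]],[87,[-8,-22,-48],[1,0,0]],[87,[-5,-25,-48],[1,0,0]],[87,[-5,-25,-48],[1,0,0]],[87,[0,-25,-48],[0,0,0]],[87,[0,-5,0],[0,0,0]],[87,[0,0,0],[0,0,0]]]'; python3 look.py w5.png white_roll:.04 glue:.097; python3 nests.py w5n.png
```

```text
time: 12.9
position: [0.487, 0.2311, 0.2285]
tool_rot: [0.507, 0.493, -0.494, 0.506]
ft_force: [1.4, -0.1, -0.8]
grip_width: 0.0869
white_roll 0.93 [308.0, 104.0, 67.0, 69.0] range [0.458 0.299] [0.52  0.361] rect [488. 331.] [61. 61.] 44.3
 tip [306. 109.] 0.82 [0.486 0.329]
 tip [295. 213.] 0.89 [0.472 0.218]
[415, 195, 31, 58, 1661] rect [620.7 207.2] [36. 63.] 5.1 centroid [620.9 207.2]
[400, 345, 42, 32, 860] rect [625.1  18.6] [41. 73.] 40.7 centroid [626.2  22.7]
```

View pics/w5.png

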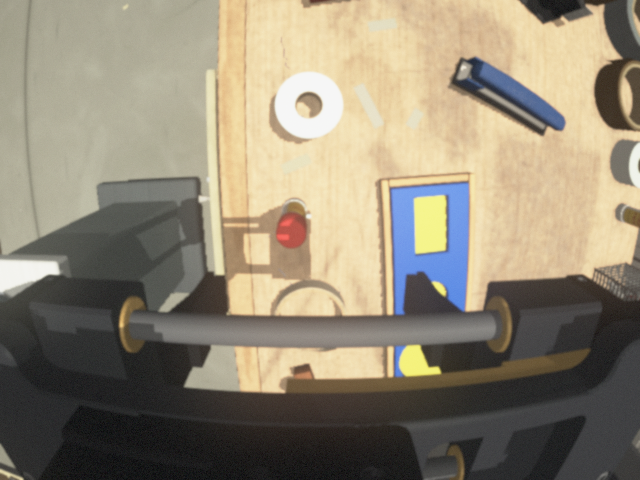

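The wrist view shows the white roll at (308,104), the glue stick with its cap at (292,230) and its foot near (295,213), and the stamp nest at (430,224). I'll fetch the roll.

```bash
python3 -m inch '[[87,[30,-1,-48],[-0.8,0,0]],[87,[50,0,-50],[0,0,0]],[87,[50,0,0],[0,0,0]],[87,[0,0,0],[0,0,0]]]'; python3 -c "
from h import *
plan(.487,.330,.05,0)"
```

```text
time: 13.7
position: [0.4954, 0.3241, 0.0994]
tool_rot: [0.507, 0.493, -0.491, 0.508]
ft_force: [-1.4, -0.4, -0.0]
grip_width: 0.0872
total world mm [ -8.4   5.9 -49.4] n 1 turn/row [0.2, -0.1, -1.7]
[49.1, -9.9, -5.9]
```

```bash
python3 -m inch '[[87,[10,-8,-6],[0,0,-1.7]],[87,[30,0,0],[0,0,0]],[87,[0,0,0],[0,0,0]]]'; python3 -c "
from h import *
plan(.487,.330,.012,0)"
```

```text
time: 14.08
position: [0.4913, 0.3308, 0.063]
tool_rot: [0.503, 0.5, -0.498, 0.5]
ft_force: [-0.2, 0.6, 0.0]
grip_width: 0.0869
total world mm [ -4.3  -0.8 -51. ] n 1 turn/row [-0.0, -0.3, -0.3]
[51.0, -4.5, 1.0]
```

```bash
python3 -m inch '[[87,[15,-4,1],[0,0,-0.3]],[87,[18,0,0],[0,0,0]],[87,[17,0,0],[0,0,0]],[87,[0,0,0],[0,0,0]]]'; python3 -c "
from h import *
plan(.487,.330,.012,0)"
```

```text
time: 14.58
position: [0.4898, 0.3307, 0.0137]
tool_rot: [0.504, 0.5, -0.497, 0.499]
ft_force: [-0.6, 0.5, -0.1]
grip_width: 0.0872
total world mm [-2.8 -0.7 -1.7] n 1 turn/row [-0.1, -0.4, -0.3]
[1.6, -2.8, 0.7]
```

```bash
python3 -m inch '[[87,[1,-3,0],[0,-0.4,-0.3]],[75,[0,0,0],[0,0,0]],[55,[0,0,0],[0,0,0]],[55,[0,0,0],[0,0,0]],[55,[0,0,0],[0,0,0]],[55,[0,0,0],[0,0,0]],[55,[0,0,0],[0,0,0]]]' 25; python3 -m inch '[[55,[-30,0,0],[0,0,0]],[55,[-50,0,0],[0,0,0]],[55,[-50,0,0],[0,0,0]],[55,[-40,0,0],[0,0,0]],[55,[0,0,0],[0,0,0]]]';  python3 -c "
from h import *
plan(.6374,.0321,.16,5.2)"
```

```text
time: 15.45
position: [0.4871, 0.3311, 0.0134]
tool_rot: [0.501, 0.5, -0.5, 0.5]
ft_force: [0.8, 0.7, -0.9]
grip_width: 0.0618
time: 16.08
position: [0.4866, 0.3306, 0.1871]
tool_rot: [-0.5, -0.5, 0.501, -0.499]
ft_force: [0.1, -0.4, -1.6]
grip_width: 0.0614
total world mm [ 150.8 -298.5  -27.1] n 7 turn/row [-0.8, 0.0, 0.0]
[3.9, 21.6, 42.6] [3.9, 21.1, 42.9] [3.9, 20.5, 43.2] [3.9, 19.9, 43.4] [3.9, 19.3, 43.7] [3.9, 18.8, 43.9] [3.9, 18.2, 44.2]
```

```bash
python3 -m inch '[[55,[0,22,42],[-0.8,0,0]],[55,[0,22,42],[-0.8,0,0]],[55,[0,21,43],[-0.8,0,0]],[55,[5,20,43],[-0.8,0,0]],[55,[8,19,43],[-0.8,0,0]],[55,[8,19,44],[-0.8,0,0]],[55,[8,17,44],[-0.5,0,0]],[55,[0,0,0],[0,0,0]]]';  python3 -c "
from h import *
plan(.6374,.0321,.07,5.2)"
```

```text
time: 17.08
position: [0.6364, 0.0268, 0.1445]
tool_rot: [0.47, 0.529, -0.48, 0.519]
ft_force: [-0.0, 0.1, -1.1]
grip_width: 0.0619
total world mm [  1.    5.3 -74.5] n 2 turn/row [0.2, -0.0, 0.6]
[37.2, 1.5, -2.5] [37.2, 1.1, -2.5]
```

```bash
python3 -m inch '[[55,[38,1,-3],[0.2,0,0.6]],[55,[38,1,-2],[0.2,0,0.6]],[55,[0,0,0],[0,0,0]]]';  python3 -c "
from h import *
plan(.6374,.0321,.0235,5.2)"
```

```text
time: 17.45
position: [0.6334, 0.0335, 0.0637]
tool_rot: [0.477, 0.524, -0.478, 0.519]
ft_force: [0.2, -0.2, -0.9]
grip_width: 0.0621
total world mm [  4.   -1.4 -40.2] n 1 turn/row [-0.1, -0.2, 0.3]
[40.2, 4.0, 1.9]
```

```bash
python3 -m inch '[[55,[10,4,2],[0,-0.2,0.3]],[55,[14,0,0],[0,0,0]],[55,[0,0,0],[0,0,0]]]';  python3 -c "
from h import *
plan(.6374,.0321,.0235,5.2)"
```

```text
time: 17.82
position: [0.6391, 0.0329, 0.0406]
tool_rot: [0.478, 0.521, -0.476, 0.523]
ft_force: [-0.6, -0.6, -0.5]
grip_width: 0.0617
total world mm [ -1.7  -0.8 -17.1] n 1 turn/row [-0.1, 0.0, -0.2]
[17.1, -1.8, 0.6]
```

```bash
python3 -m inch '[[55,[8,-2,0],[0,0,-0.2]],[55,[9,0,0],[0,0,0]],[55,[0,0,0],[0,0,0]]]';  python3 -c "
from h import *
plan(.6374,.0321,.0235,5.2);print(get_obs()['ft_force'])"
```

```text
time: 18.2
position: [0.638, 0.0326, 0.0237]
tool_rot: [0.478, 0.521, -0.477, 0.523]
ft_force: [0.3, -0.8, -0.6]
grip_width: 0.0617
total world mm [-0.6 -0.5 -0.2] n 1 turn/row [-0.1, 0.0, -0.2]
[0.2, -0.6, 0.4] 
[ 0.27938846 -0.75135259 -0.57083795]
```

```bash
python3 -m inch '[[66,[0,0,0],[0,0,0]],[76,[0,0,0],[0,0,0]],[84,[0,0,0],[0,0,0]],[87,[-15,0,0],[0,0,0]],[87,[-50,0,0],[0,0,0]],[87,[-50,0,0],[0,0,0]],[87,[-50,0,0],[0,0,0]]]'; python3 -c "
from h import *
plan(.485,-.09,.20,0)"
```

```text
time: 19.08
position: [0.6358, 0.0327, 0.1928]
tool_rot: [0.477, 0.523, -0.478, 0.521]
ft_force: [1.4, 1.1, -0.3]
grip_width: 0.0869
total world mm [-150.8 -122.7    7.2] n 4 turn/row [1.3, -0.0, 0.0]
[-1.7, -40.3, 27.2] [-1.7, -39.7, 28.1] [-1.8, -39.0, 28.9] [-1.8, -38.4, 29.8]
```

```bash
python3 -m inch '[[87,[-2,-40,27],[1.3,0,0]],[87,[-2,-40,28],[1.3,0,0]],[87,[-2,-39,29],[1.3,0,0]],[87,[-2,-38,29],[1.3,0,0]],[87,[0,0,0],[0,0,0]],[87,[0,0,0],[0,0,0]]]'; python3 look.py w6.png stamp:.085 blue_box:.031 tape:.025; python3 -c "
from h import *
plan(.485,-.09,.20,0)"
```

```text
time: 19.82
position: [0.4878, -0.0927, 0.2138]
tool_rot: [0.505, 0.492, -0.496, 0.507]
ft_force: [0.3, -0.8, 0.8]
grip_width: 0.087
stamp 0.87 [303.0, 112.0, 38.0, 50.0] range [ 0.467 -0.022] [0.496 0.017] rect [482.  -2.] [30. 38.] 16.5
 tip [304. 112.] 0.75 [0.483 0.001]
 tip [462. 177.] 0.96 [ 0.652 -0.062]
tape 0.87 [309.0, 28.0, 89.0, 55.0] range [0.446 0.055] [0.527 0.111] rect [487.  83.] [57. 81.] 90.0
total world mm [ -2.4   1.9 -12.5] n 1 turn/row [-0.0, 0.4, -1.2]
[12.4, -2.7, -2.0]
```

View pics/w6.png

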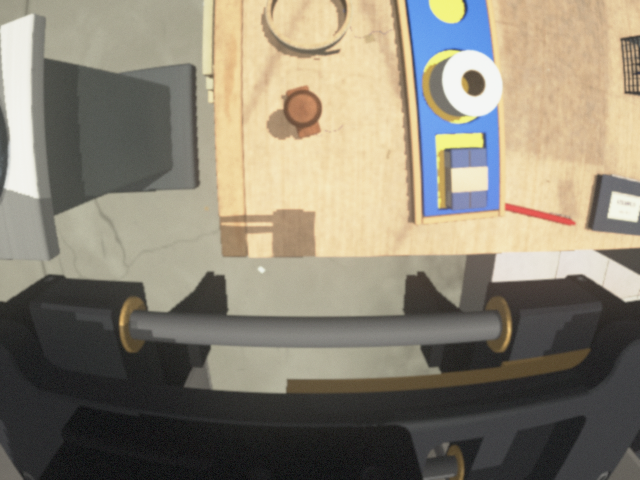

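The box and the roll are in their nests at (465,172) and (468,85). The stamp is seen from above, with its grip at (303,108) and its foot showing at both ends. I'll zoom in on the stamp to get its yaw.

```bash
python3 -c "
import cv2
im=cv2.imread('pics/w6.png')[75:150,255:355]; cv2.imwrite('pics/z6.png',cv2.resize(im,None,fx=8,fy=8,interpolation=cv2.INTER_CUBIC))"
```

```text
(no output)
```

View pics/z6.png

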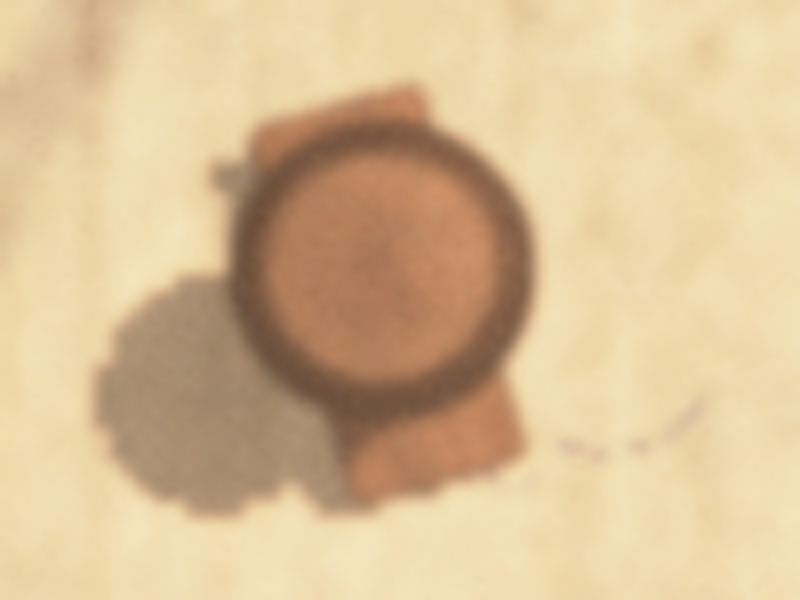

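The zoom shows the corners of the foot's top face at about (255,130), (425,88), (522,448) and (360,500) in the crop.

```bash
python3 -c "
from h import *
c=np.array([[255,130],[425,88],[522,448],[360,500]])/8+[255,75]
P=at_z('wrist',c,.02)[:,:2]*1000; print(np.round(P,1), P.mean(0))
for a,b in ((3,0),(2,1),(0,1),(3,2)): d=P[b]-P[a]; print(np.linalg.norm(d),np.degrees(np.arctan2(d[1],d[0])))
plan(.483,.001,.11,16.5)"
```

```text
[[466.1  20.4]
 [486.   25.2]
 [497.3 -17.8]
 [478.2 -23.9]] [481.90626328   1.00139346]
45.91394348228559 105.22610862169797
44.46919808851476 104.68881376250602
20.425738091323648 13.644788690055567
20.020436061960037 17.754062278911835
total world mm [  -4.4   92.9 -102.5] n 3 turn/row [-5.5, 0.2, -0.4]
[33.9, -2.2, -31.2] [34.0, 1.0, -31.1] [34.1, 4.2, -30.8]
```

```bash
python3 -m inch '[[87,[22,-2,-31],[-5,0.2,-0.4]],[87,[30,1,-31],[-5,0.2,-0.4]],[87,[30,3,-31],[-5,0.2,-0.4]],[87,[0,0,0],[0,0,0]]]'; python3 -c "
from h import *
plan(.482,.001,.065,15.2)"
```

```text
time: 20.68
position: [0.485, 0.003, 0.128]
tool_rot: [0.428, 0.562, -0.428, 0.563]
ft_force: [0.2, -0.7, 1.2]
grip_width: 0.0867
total world mm [ -3.  -2. -63.] n 2 turn/row [0.1, 0.0, -0.1]
[31.5, -1.8, 0.6] [31.5, -1.7, 0.6]
```

```bash
python3 -m inch '[[87,[25,-3,1],[0,0,0]],[87,[30,-1,0],[0,0,0]],[87,[20,0,0],[0,0,0]],[87,[0,0,0],[0,0,0]]]'; python3 -c "
from h import *
plan(.482,.001,.047,15.2)"
```

```text
time: 21.18
position: [0.4879, -0.0019, 0.0538]
tool_rot: [0.43, 0.558, -0.427, 0.567]
ft_force: [0.3, 0.6, 0.2]
grip_width: 0.0867
total world mm [-5.9  2.9 -6.8] n 1 turn/row [0.2, 0.4, -0.6]
[6.7, -5.0, -4.4]
```

```bash
python3 -m inch '[[87,[7,-5,-4],[0,0.4,-0.6]],[87,[0,0,0],[0,0,0]]]'; python3 -c "
from h import *
plan(.482,.001,.047,15.2)"
```

```text
time: 21.42
position: [0.4835, -0.0002, 0.048]
tool_rot: [0.429, 0.561, -0.428, 0.563]
ft_force: [-0.1, 0.9, -1.3]
grip_width: 0.0871
total world mm [-1.5  1.2 -1. ] n 1 turn/row [0.1, 0.1, -0.2]
[1.0, -1.2, -1.6]
```

```bash
python3 -m inch '[[70,[0,-1,-1],[0,0,0]],[50,[0,0,0],[0,0,0]],[38,[0,0,0],[0,0,0]],[26,[0,0,0],[0,0,0]],[26,[0,0,0],[0,0,0]],[26,[0,0,0],[0,0,0]],[26,[0,0,0],[0,0,0]]]' 30; python3 -m inch '[[26,[-20,0,0],[0,0,0]],[26,[-50,0,0],[0,0,0]],[26,[-50,0,0],[0,0,0]],[26,[0,0,0],[0,0,0]]]';  python3 -c "
from h import *
plan(.6207,.2082,.17,5.2)"
```

```text
time: 22.3
position: [0.4834, 0.0003, 0.0496]
tool_rot: [0.43, 0.56, -0.428, 0.564]
ft_force: [0.7, -1.0, 1.4]
grip_width: 0.0285
time: 22.8
position: [0.4822, 0.0004, 0.1718]
tool_rot: [0.43, 0.561, -0.428, 0.563]
ft_force: [0.9, -0.9, -0.8]
grip_width: 0.0281
total world mm [138.5 207.8  -1.8] n 5 turn/row [2.0, 0.0, -0.0]
[0.4, 37.7, -32.8] [0.4, 36.5, -34.1] [0.4, 35.3, -35.3] [0.4, 34.0, -36.6] [0.4, 32.7, -37.7]
```

```bash
python3 -m inch '[[26,[0,38,-33],[2,0,0]],[26,[0,37,-34],[2,0,0]],[26,[0,36,-35],[2,0,0]],[26,[0,35,-36],[2,0,0]],[26,[0,34,-37],[2,0,0]],[26,[0,0,0],[0,0,0]],[26,[0,0,0],[0,0,0]]]';  python3 -c "
from h import *
a=snap('scene','s7.png');b=snap('side','d7.png')
r=lambda i:cv2.resize(i,None,fx=4,fy=4,interpolation=cv2.INTER_CUBIC)[:,:,::-1]
cv2.imwrite('pics/z7.png',np.hstack([r(a[110:260,245:345]),r(b[110:260,235:335])]))
plan(.6207,.2082,.08,5.2)"
```

```text
time: 23.68
position: [0.6232, 0.2115, 0.1609]
tool_rot: [0.475, 0.523, -0.482, 0.518]
ft_force: [-0.4, 0.0, -1.0]
grip_width: 0.028
total world mm [ -2.7  -2.8 -81.5] n 2 turn/row [-0.2, 0.1, 0.3]
[40.8, -1.0, 1.2] [40.8, -1.2, 1.2]
```

View pics/z7.png

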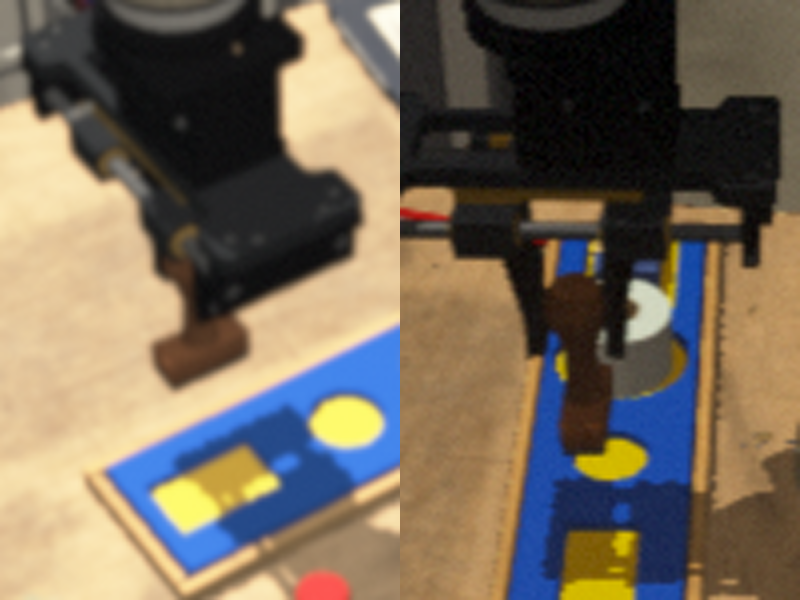

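The stamp hangs upright in the jaws in both views, above the stamp nest and at the right yaw. I'll lower it.

```bash
python3 -m inch '[[26,[38,-1,1],[-0.2,0.1,0.3]],[26,[38,-1,1],[-0.2,0.1,0.3]],[26,[0,0,0],[0,0,0]]]';  python3 -c "
from h import *
plan(.621,.2082,.06,5.2)"
```

```text
time: 24.15
position: [0.6201, 0.2051, 0.0853]
tool_rot: [0.478, 0.522, -0.478, 0.521]
ft_force: [-0.2, 0.3, 0.5]
grip_width: 0.0281
total world mm [  0.9   3.1 -25.3] n 1 turn/row [-0.3, -0.1, 0.0]
[25.3, 1.2, -3.0]
```

```bash
python3 -m inch '[[26,[7,1,-3],[-0.3,0,0]],[26,[8,0,0],[0,0,0]],[26,[0,0,0],[0,0,0]]]';  python3 -c "
from h import *
plan(.621,.2082,.059,5.2)"
```

```text
time: 24.52
position: [0.6233, 0.2077, 0.0733]
tool_rot: [0.479, 0.521, -0.475, 0.523]
ft_force: [-0.8, 0.0, -0.8]
grip_width: 0.0281
total world mm [ -2.3   0.5 -14.3] n 1 turn/row [-0.0, -0.1, -0.3]
[14.3, -2.3, -0.7]
```

```bash
python3 -m inch '[[26,[6,-2,0],[0,0,-0.3]],[26,[7,0,0],[0,0,0]],[26,[0,0,0],[0,0,0]]]';  python3 -c "
from h import *
plan(.621,.2082,.059,5.2);print(get_obs()['ft_force'])"
```

```text
time: 24.9
position: [0.6221, 0.2079, 0.0607]
tool_rot: [0.478, 0.522, -0.476, 0.522]
ft_force: [0.5, 0.3, -1.5]
grip_width: 0.028
total world mm [-1.1  0.3 -1.7] n 1 turn/row [-0.0, -0.1, -0.1]
[1.7, -1.1, -0.4] 
[ 0.50997308  0.34159535 -1.4532912 ]
```

```bash
python3 -m inch '[[26,[2,-1,0],[0,0,0]],[26,[0,0,0],[0,0,0]]]';  python3 -m inch '[[26,[1,0,0],[0,0,0]],[26,[0,0,0],[0,0,0]]]'
```

```text
time: 25.15
position: [0.6215, 0.208, 0.0589]
tool_rot: [0.478, 0.522, -0.476, 0.522]
ft_force: [-0.3, -0.1, -0.5]
grip_width: 0.0279
time: 25.4
position: [0.6216, 0.2083, 0.0589]
tool_rot: [0.478, 0.522, -0.475, 0.522]
ft_force: [0.2, -0.3, -0.9]
grip_width: 0.0279
```

```bash
python3 -m inch '[[32,[0,0,0],[0,0,0]],[45,[0,0,0],[0,0,0]],[60,[0,0,0],[0,0,0]],[75,[0,0,0],[0,0,0]],[80,[-15,0,0],[0,0,0]],[80,[-50,0,0],[0,0,0]],[80,[-50,0,0],[0,0,0]],[80,[-50,0,0],[0,0,0]]]'; python3 -c "
from h import *
plan(.475,.12,.22,3)"
```

```text
time: 26.4
position: [0.6186, 0.2071, 0.2254]
tool_rot: [0.476, 0.524, -0.478, 0.52]
ft_force: [0.9, 0.3, 0.2]
grip_width: 0.0795
total world mm [-143.6  -87.1   -5.4] n 4 turn/row [0.5, -0.0, 0.1]
[1.6, -37.7, 18.4] [1.5, -37.5, 18.8] [1.5, -37.4, 19.2] [1.4, -37.2, 19.5]
```

```bash
python3 -m inch '[[80,[0,-38,18],[0.5,0,0]],[80,[0,-38,19],[0.5,0,0]],[80,[0,-37,19],[0.5,0,0]],[80,[0,-36,19],[0.5,0,0]],[80,[0,0,0],[0,0,0]],[80,[0,0,0],[0,0,0]]]'; python3 look.py w8.png glue:.097 stamp:.094 tape:.025 red_box:.028; python3 nests.py w8n.png; python3 -c "
from h import *
plan(.475,.215,.16,3)"
```

```text
time: 27.15
position: [0.478, 0.1196, 0.2378]
tool_rot: [0.492, 0.509, -0.48, 0.518]
ft_force: [0.6, 0.1, -0.5]
grip_width: 0.0804
glue 0.79 [308.0, 102.0, 33.0, 31.0] range [0.458 0.207] [0.484 0.236] rect [471. 222.] [28. 25.] 67.1
glue 0.64 [462.0, 130.0, 51.0, 46.0] range [0.578 0.187] [0.628 0.226] rect [603. 208.] [49. 38.] 6.0
 tip [308. 109.] 0.72 [0.47  0.218]
stamp 0.8 [462.0, 130.0, 51.0, 45.0] range [0.578 0.186] [0.629 0.227] rect [604. 208.] [50. 39.] 5.9
 tip [446. 128.] 0.9 [0.623 0.212]
tape 0.88 [319.0, 222.0, 80.0, 85.0] range [0.445 0.06 ] [0.526 0.146] rect [486. 103.] [86. 81.] 89.2
tape 0.46 [464.0, 130.0, 52.0, 43.0] range [0.6   0.184] [0.665 0.234] rect [634. 210.] [62. 48.] 6.6
red_box 0.22 [309.0, 101.0, 30.0, 29.0] range [0.454 0.209] [0.484 0.244] rect [470. 227.] [29. 35.] 3.0
[432, 194, 31, 34, 826] rect [630.1 119.8] [38. 37.] 49.0 centroid [630.2 119.7]
total world mm [ -1.9  95.4 -76.4] n 3 turn/row [0.1, -0.0, -0.3]
[25.5, 0.7, -31.7] [25.5, 0.8, -31.8] [25.5, 0.9, -31.8]
```

View pics/w8.png

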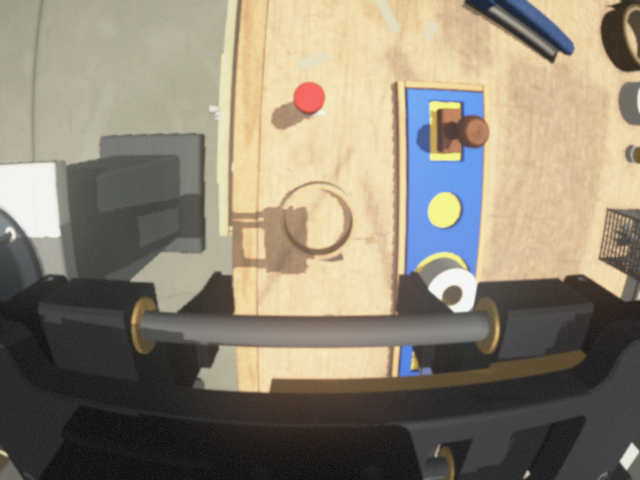

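The stamp stands in its nest at (455,130). The glue stick is at (308,100), directly below the camera, and the tape is unmoved at (319,222). I'll go to the glue stick.

```bash
python3 -m inch '[[80,[25,-1,-33],[0.1,0,-0.3]],[80,[25,-1,-33],[0,0,-0.3]],[80,[35,-1,-33],[0,0,-0.3]],[80,[0,0,0],[0,0,0]]]'; python3 -c "
from h import *
plan(.471,.219,.085,3)"
```

```text
time: 28.15
position: [0.472, 0.2207, 0.1498]
tool_rot: [0.488, 0.512, -0.485, 0.514]
ft_force: [0.1, -0.4, -0.2]
grip_width: 0.08
total world mm [ -1.   -1.7 -64.8] n 2 turn/row [-0.0, -0.0, -0.1]
[32.4, -0.7, 0.9] [32.4, -0.6, 0.8]
```

```bash
python3 -m inch '[[80,[30,-1,2],[0,0,0]],[80,[35,0,0],[0,0,0]],[80,[0,0,0],[0,0,0]]]'; python3 -c "
from h import *
plan(.471,.219,.042,3)"
```

```text
time: 28.52
position: [0.475, 0.2178, 0.0863]
tool_rot: [0.49, 0.511, -0.483, 0.516]
ft_force: [-0.2, 0.2, 0.1]
grip_width: 0.0798
total world mm [ -4.    1.2 -44.3] n 1 turn/row [0.0, -0.1, -0.7]
[44.2, -4.4, -1.3]
```

```bash
python3 -m inch '[[80,[10,-4,-1],[0,0,-0.7]],[80,[20,0,0],[0,0,0]],[80,[14,-1,0],[0,0,0]],[80,[0,0,0],[0,0,0]]]'; python3 -c "
from h import *
plan(.471,.219,.042,3)"
```

```text
time: 29.02
position: [0.4741, 0.2183, 0.0456]
tool_rot: [0.489, 0.512, -0.484, 0.514]
ft_force: [-0.3, -0.4, -0.4]
grip_width: 0.0802
total world mm [-3.1  0.7 -3.6] n 1 turn/row [-0.0, -0.1, -0.4]
[3.6, -3.0, -0.8]
```

```bash
python3 -m inch '[[70,[3,-3,-1],[0,0,-0.4]],[50,[0,0,0],[0,0,0]],[35,[0,0,0],[0,0,0]],[28,[0,0,0],[0,0,0]],[20,[0,0,0],[0,0,0]],[20,[0,0,0],[0,0,0]],[20,[0,0,0],[0,0,0]]]' 20; python3 -m inch '[[20,[-20,0,0],[0,0,0]],[20,[-40,0,0],[0,0,0]],[20,[-40,0,0],[0,0,0]],[20,[0,0,0],[0,0,0]]]';  python3 -c "
from h import *
plan(.6296,.1203,.15,5.2)"
```

```text
time: 29.9
position: [0.472, 0.2196, 0.0443]
tool_rot: [0.488, 0.513, -0.485, 0.513]
ft_force: [-0.1, 0.1, -0.7]
grip_width: 0.0259
time: 30.4
position: [0.4712, 0.2191, 0.146]
tool_rot: [0.488, 0.513, -0.486, 0.512]
ft_force: [-0.8, 0.6, -0.1]
grip_width: 0.0257
total world mm [158.4 -98.8   4. ] n 4 turn/row [-0.6, -0.0, -0.0]
[-1.0, 38.3, 26.7] [-1.0, 38.0, 27.1] [-1.0, 37.7, 27.5] [-1.0, 37.5, 27.8]
```

```bash
python3 -m inch '[[20,[-8,38,27],[-0.6,0,0]],[20,[-4,38,27],[-0.6,0,0]],[20,[0,38,27],[-0.6,0,0]],[20,[0,37,28],[-0.6,0,0]],[20,[0,0,0],[0,0,0]],[20,[0,0,0],[0,0,0]]]';  python3 -c "
from h import *
plan(.6296,.1203,.08,5.2)"
```

```text
time: 31.15
position: [0.6275, 0.1178, 0.1498]
tool_rot: [0.473, 0.528, -0.478, 0.52]
ft_force: [-0.2, 0.2, -0.1]
grip_width: 0.0257
total world mm [  2.1   2.5 -69.8] n 2 turn/row [0.2, -0.1, 0.4]
[34.9, 1.6, -1.0] [34.9, 1.4, -1.1]
```

```bash
python3 -m inch '[[20,[35,1,-1],[0.2,-0.1,0.4]],[20,[33,1,-1],[0.2,-0.1,0.4]],[20,[0,0,0],[0,0,0]]]';  python3 -c "
from h import *
plan(.6296,.1203,.053,5.2)"
```

```text
time: 31.52
position: [0.6244, 0.1225, 0.0792]
tool_rot: [0.476, 0.523, -0.477, 0.522]
ft_force: [-0.8, -0.2, -0.3]
grip_width: 0.0259
total world mm [  5.2  -2.2 -26.2] n 1 turn/row [0.1, -0.0, 0.2]
[26.2, 5.1, 2.7]
```

```bash
python3 -m inch '[[20,[6,5,3],[0,0,0.2]],[20,[8,0,0],[0,0,0]],[20,[0,0,0],[0,0,0]]]';  python3 -c "
from h import *
plan(.6296,.1203,.053,5.2)"
```

```text
time: 31.9
position: [0.6308, 0.1208, 0.0671]
tool_rot: [0.477, 0.522, -0.475, 0.524]
ft_force: [-0.5, 0.1, -1.1]
grip_width: 0.0261
total world mm [ -1.2  -0.5 -14.1] n 1 turn/row [0.2, -0.0, -0.2]
[14.1, -1.3, 0.4]
```

```bash
python3 -m inch '[[20,[6,-1,0],[0,0,-0.2]],[20,[7,0,0],[0,0,0]],[20,[0,0,0],[0,0,0]]]';  python3 -m inch '[[20,[1,0,0],[0,0,0]],[20,[0,0,0],[0,0,0]]]'
```

```text
time: 32.28
position: [0.6305, 0.1206, 0.0544]
tool_rot: [0.477, 0.522, -0.475, 0.523]
ft_force: [-0.5, -0.0, -0.1]
grip_width: 0.026
time: 32.52
position: [0.6308, 0.1206, 0.0535]
tool_rot: [0.477, 0.522, -0.475, 0.523]
ft_force: [1.4, 0.2, -0.0]
grip_width: 0.0258
```

```bash
python3 -m inch '[[28,[0,0,0],[0,0,0]],[40,[0,0,0],[0,0,0]],[55,[0,0,0],[0,0,0]],[70,[0,0,0],[0,0,0]],[75,[-15,0,0],[0,0,0]],[75,[-45,0,0],[0,0,0]],[75,[-50,0,0],[0,0,0]],[75,[-50,0,0],[0,0,0]],[75,[-40,0,45],[0,0,0]],[75,[0,0,50],[0,0,0]],[75,[0,0,0],[0,0,0]],[75,[0,0,0],[0,0,0]]]'; python3 look.py w9.png white_roll:.049 blue_box:.031 glue:.106 stamp:.094 tape:.025; python3 nests.py w9n.png
```

```text
time: 34.02
position: [0.6405, 0.0244, 0.2688]
tool_rot: [0.478, 0.52, -0.473, 0.527]
ft_force: [-0.3, 0.1, -0.1]
grip_width: 0.0751
white_roll 0.86 [311.0, 194.0, 60.0, 62.0] range [0.607 0.003] [0.67  0.068] rect [638.  35.] [64. 63.] 70.0
 tip [308. 187.] 0.86 [0.635 0.034]
blue_box 0.76 [309.0, 269.0, 33.0, 56.0] range [ 0.624 -0.092] [ 0.669 -0.021] rect [646. -56.] [41. 70.] 4.4
glue 0.95 [312.0, 107.0, 30.0, 28.0] range [0.617 0.11 ] [0.643 0.137] rect [630. 124.] [26. 26.] 49.9
glue 0.66 [313.0, 263.0, 73.0, 67.0] range [ 0.606 -0.056] [0.679 0.018] rect [642. -19.] [69. 69.] 5.3
 tip [311. 111.] 0.65 [0.629 0.122]
stamp 0.78 [308.0, 28.0, 30.0, 53.0] range [0.606 0.169] [0.635 0.221] rect [621. 195.] [29. 52.] 5.3
stamp 0.66 [312.0, 106.0, 30.0, 25.0] range [0.618 0.111] [0.644 0.137] rect [631. 124.] [25. 25.] 49.9
 tip [308.  33.] 0.58 [0.618 0.213]
tape 0.87 [187.0, 120.0, 74.0, 77.0] range [0.448 0.061] [0.533 0.142] rect [491. 102.] [81. 86.] 85.0
tape 0.17 [313.0, 264.0, 73.0, 65.0] range [ 0.6   -0.097] [ 0.691 -0.004] rect [645. -51.] [86. 86.] 5.2
 tip [311. 190.] 0.67 [0.639 0.03 ]
[293, 24, 34, 38, 424] rect [621.1 200. ] [37. 44.] 5.4 centroid [626.4 194.2]
[280, 156, 63, 31, 344] rect [638.5  55.6] [29. 72.] 86.9 centroid [638.5  53.3]
[303, 232, 31, 59, 493] rect [655.5 -54.8] [36. 75.] 6.3 centroid [658.5 -45. ]
```

View pics/w9.png

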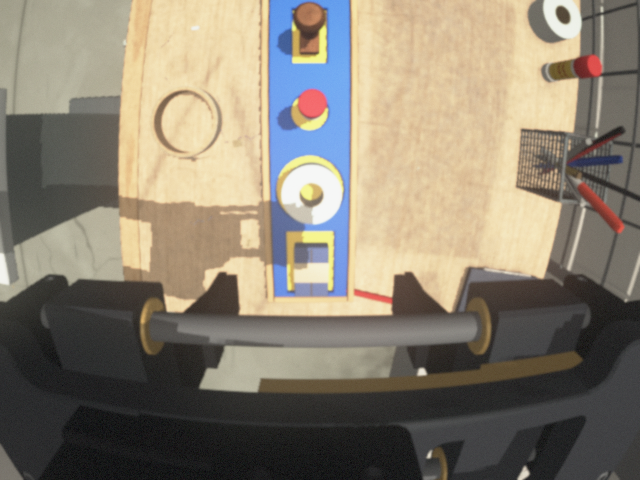

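All four are in their nests from above: stamp (308,35), glue (312,105), roll (311,193) and box (310,265), with yellow floor showing around each. The tape is at (187,120), unmoved. One last side check of height and uprightness.

```bash
python3 -m inch '[[75,[0,0,0],[0,0,0]],[75,[0,0,0],[0,0,0]]]'; python3 -c "
from h import *
b=snap('side','d9.png'); cv2.imwrite('pics/z9.png',cv2.resize(b[130:290,215:405],None,fx=3.7,fy=3.7,interpolation=cv2.INTER_CUBIC)[:,:,::-1])
for t in ('red_box','tape','white_roll','blue_box','glue','stamp'): print(t,[(np.round(at_z('side',d['pixel'],0 if t in('red_box','tape') else .009)[0,:2],3),round(d['confidence'],2)) for d in imaging.tip_of('side',t)[:2]])"
```

```text
time: 34.88
position: [0.6406, 0.0245, 0.2675]
tool_rot: [0.478, 0.52, -0.473, 0.527]
ft_force: [-0.2, -0.5, 0.2]
grip_width: 0.0751
red_box [(array([0.507, 0.502]), 0.57), (array([0.629, 0.019]), 0.54)]
tape [(array([0.62 , 0.199]), 0.46)]
white_roll [(array([0.634, 0.025]), 0.81)]
blue_box [(array([ 0.646, -0.065]), 0.66), (array([0.486, 0.108]), 0.44)]
glue [(array([0.638, 0.126]), 0.66)]
stamp [(array([0.622, 0.206]), 0.93)]
```

View pics/z9.png

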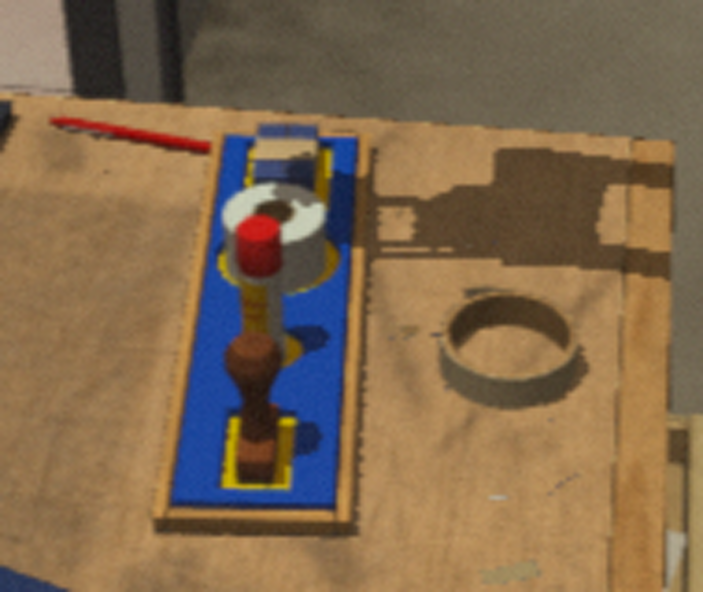

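The side crop shows all four items standing upright in their nests, with the tape in place.

```bash
python3 -c "
from rig import robot; print(robot.hand_in())"
```

```text
the job is handed in; nothing more can be done
None
```

All four kit items are in their own nests, and I handed the job in at about 35 s on the robot's clock. I placed them in the order staple carton, label roll, stamp, glue stick.

- **Placement:** the last wrist view put each item within about 4 mm of its nest centre. The stamp is the exception: its outline was cut off by the picture edge, so I relied on its origin estimates, which were within about 5 mm.
- **Upright:** the last side view showed all four standing upright, with the yellow nest floor visible round them.
- **Look-alikes:** the tape roll measured at most about 5 mm from its first readings, and the red carton about 5 mm. Both are within measuring error, and neither was touched.
- **Disagreements:** the side camera's estimates for the roll, carton and glue stick were 7–10 mm off. Its tape estimate landed on the stamp, a false detection. I trusted the wrist outlines instead.
- **Robot:** the gripper was open and clear, with the fingertips about 0.27 m above the table, and the force reading was near zero. The hand-in reported no verdict.

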